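# Tighten the flask press

## Robot

A 6-joint arm with a two-finger parallel gripper is mounted at the origin on the work surface. World frame = base frame: x ahead of the robot, y to its left, z up, the work surface at z = 0. Lengths are in mm, angles in rad, forces in N, time in s.
With the tool pointing down it reaches from about 375 to 975 mm from the base axis. Payload 3.8 kg.
Tool frame: the origin (TCP) lies midway between the tips of the shut fingers; the grasp point (between the pads) lies 19 mm behind it; z points along the fingers, y is the direction in which the jaws open and shut (so a half turn about z gives the same grasp; the last joint's range is limited). The gripper opens to 88 mm and grips with 3 to 60 N. Pads are 18 mm wide; open, the fingers measure 123 mm over their backs; the gripper's body (75 mm by 187 mm) begins 45 mm behind the grasp point.
Start: joints at [1.232, 0.264, 1.604, -0, 1.274, -0.037], TCP at [200.634, 644.487, 238.706] pointing down, gripper open.
Joint ranges: [-2.63, 2.63], [-0.94, 2.18], [0.31, 2.57], [-1.31, 4.45], [0, 2.66], [-2.55, 2.55]. Speed limits (rad/s): [2.57, 2.57, 3.14, 3.14, 3.14, 3.14].

## Interface

Orientations are given as a rotation vector (axis times angle).
In Python, from station import bot, get_image, camera_model gives the robot as it stands.
- The arm moves only by the tool play_rows, never from a script. Its argument "targets" is a list of rows, each a list of 2 entries, a list of its own where there are three numbers: the shift along the tool's x, y, z in units of 20 cm (1.0 is 20 cm), then the turn, a rotation vector about the tool's x, y, z in units of 45 degrees (1.0 is 45 degrees). In form: [[[dx, dy, dz], [ax, ay, az]], ...]. A call has 1 to 20 rows; each row is the pose to reach, as a shift and turn from the pose commanded when the call began, along the tool's axes at that moment; what a row does not reach only later rows make up. A row lasts 1/8 s, in which the tool goes at most 62.5 mm and 10.7 degrees, less where a joint would pass 70% of its speed; a pose out of reach is approached as far as the arm can. A call with a number of a shift or a turn outside -1 to 1 is refused whole. A call with a gripper value outside its range is refused whole. "fingers" is the opening, from -1 (shut) to 1 (fully open), set as the call begins (left out, the last holds). The fingers move at their own pace and stop on an object; the grip force is fixed at half the most. Time passes only in rows, so rows that repeat a pose let the fingers close. It gives the time, the measured TCP pose, the force and the opening at its end, in the units of the state.
- bot.get_state(): the state, without advancing time (a new reading comes with each control period).
- get_image(name): name is "scene" or "top" or "wrist"; returns (picture, depth): 384x512x3 uint8, blue, green, red; 384x512 float32, mm along the optical axis (not along the pixel's ray), 0 where there is no reading.
- camera_model(name): a dict with "K" (3x3 intrinsics, pixels), "cam_to_world" (4x4, takes a point from camera to world coordinates); the wrist camera has in their place "tool_from_camera" (4x4, takes a point from camera to tool coordinates, whose origin is the TCP and whose axes are the flange's). Camera axes: x right, y down, z forward; pixel columns grow to the right and rows downward; lengths in mm; the calibration is good to about 2 mm. A picture is of the moment at which its call begins: read the wrist's pose just before it. camera_model takes no time and is no camera call.
- bot.close_job(): hands the job in, once; it reports no verdict.
The state is a dict: "t": time; "joint_positions": joint angles; "qd": joint speeds; "joint_torque": joint torques, N m; "position": TCP position; "tool_rot": TCP orientation; "contact_force": force on the tool from outside, world axes, zero at the start; "torque": the same for the moment, N m; "gripper_width": opening from 0.0 (shut) to 1.0 (fully open).
Only numpy, scipy, OpenCV 4.12 (cv2) and the standard library are available. Lean on these libraries where they do the work, as an engineer would, in place of code of your own. Each camera call takes 0.05 s, during which the arm holds its last target.

## Task

Two small hand-screw presses stand on the dental bench: one holds a closed brass flask, the other is empty. On the one that holds the flask, turn the wing knob clockwise until it bites and the resistance rises sharply, then give it about 30 degrees more, no further, and let go so that it stays tight. Leave the knob of the empty press as it is.

Things in the scene. Friction and masses are not known exactly. Their poses are not given: they have to be found in the camera images.
- press_grip (a point): Centre of the wing knob to tighten, 160 mm up on the screw's axis: plain dark steel bar on edge, 60 mm long (own y), 12 mm thick (own x: pinch it across this), 30 mm high, z up. Below it: the 12 mm screw, a 32 mm bush ending 36 mm below the point, the crossbar's top 42 mm below. The press, left or right on the bench, turned up to 20 degrees, holds a closed round brass flask 80 mm wide.
- press_knob (a joint): Slack left in the wing knob of the flask press, rad: starts between -0.85 and -0.40, rises as the knob is turned clockwise from above and stops at 0, where the plate bites on the flask. At that instant the bar lies parallel to the press's crossbar. Over this slack the knob takes about 0.03 N m.
- press_screw (a joint): Turn of the same knob past the point where it bites, rad: 0 at the start, grows clockwise from above once the slack is used up. From there turning takes about 0.35 N m (steady, no spring-back; once the hand stops, only about 0.15 or less is still felt); wanted about 0.52 (30 degrees).
- spare_wing (a point): End of the wing knob of the empty press, not to be turned: 30 mm out from the screw's axis along the bar (own y), half-way up it, 160 mm above the table. Same fixed press and knob (aluminium base 110 x 150 mm, two posts, crossbar 150 x 34 mm), no flask under its plate.
There are look-alikes about, which are no part of the job. Leave any green or turquoise look-alike of the part that bears press_grip alone.

How it is judged:
By the outcome, as a careful person would: the job done as asked, in the order asked, and still so for the second after the job is handed in, with the robot touching nothing.
It also fails if it takes over 38 s, if anything falls off the work surface, if the arm or the gripper's body presses on something with over 40 N, if the wrist force passes 120 N, or if a joint passes its speed limit or range.

## Working session

There is one attempt and no reset: what is moved stays moved. The work goes in short steps, Python scripts to look and compute and a tool call to move; the robot and the scene stay as the last step left them, time stands still between calls to the robot, and variables do not carry over. Pictures are saved under pics/ and viewed, and the job is handed in when it is done.

Besides the shell and the picture viewer there is one more tool, called after "Emit:" as a command line: name --argument value ..., lists and objects as JSON in quotes. play_rows: Moves the arm, as the interface text tells. Shifts and turns lie within -1 to 1; 1 stands for 20 cm of shift or 45 degrees of turn. Its arguments: {"type":"object","properties":{"targets":{"type":"array","items":{"type":"array"}},"fingers":{"type":"number"}},"required":["targets"]}

```bash
ls; mkdir -p pics; python3 - <<'E'
from station import bot,get_image,camera_model
import cv2,numpy as np
print(bot.get_state())
for n in ["scene","top"]:
    p,d=get_image(n); cv2.imwrite(f"pics/{n}0.png",p); np.save(f"{n}0.npy",d)
    print(n,camera_model(n))
print(camera_model("wrist"))
E
```

```text
pics
{'t': 0.0, 'joint_positions': array([ 1.23210765e+00,  2.64703896e-01,  1.60535804e+00, -4.53975879e-05,
        1.27370055e+00, -3.68851690e-02]), 'qd': array([-1.91493836e-03, -2.43277061e-04, -2.14593355e-04, -1.75929974e-03,
       -2.14164983e-04,  3.16966615e-05]), 'joint_torque': array([-1.56001690e-03, -5.02107561e+01, -3.56878924e+01,  7.28454790e-02,
        2.92946975e-02, -2.15229811e-04]), 'position': array([200.41032032, 643.82278063, 237.42981641]), 'tool_rot': array([-0.47219921, -3.10553439,  0.00336079]), 'contact_force': array([-0.19774103, -0.33591901, -0.508103  ]), 'torque': array([ 0.00646421, -0.03348034,  0.04909482]), 'gripper_width': 0.9994472939875464}
scene {'K': array([[380.31112158,   0.        , 253.59719561],
       [  0.        , 380.31112158, 183.41577695],
       [  0.        ,   0.        ,   1.        ]]), 'cam_to_world': array([[-4.38411453e-01,  6.12311295e-01, -6.57928777e-01,
         1.04410904e+03],
       [ 8.98761584e-01,  3.02581088e-01, -3.17288985e-01,
         2.64913779e+02],
       [ 4.79717588e-03, -7.30424235e-01, -6.82976884
[... 464 characters left out ...]
+00],
       [-4.87959014e-03, -2.03652033e-01, -9.79031174e-01,
         8.20477667e+02],
       [ 0.00000000e+00,  0.00000000e+00,  0.00000000e+00,
         1.00000000e+00]])}
{'K': array([[300.70102918,   0.        , 257.78951349],
       [  0.        , 300.70102918, 192.73334843],
       [  0.        ,   0.        ,   1.        ]]), 'tool_from_camera': array([[ 4.64474937e-05, -9.66724020e-01, -2.55821554e-01,
         6.54549211e+01],
       [ 9.99999986e-01,  3.36533741e-06,  1.68844806e-04,
         3.13926579e-01],
       [-1.62365403e-04, -2.55821558e-01,  9.66724006e-01,
        -1.45857472e+02],
       [ 0.00000000e+00,  0.00000000e+00,  0.00000000e+00,
         1.00000000e+00]])}
```

View pics/scene0.png

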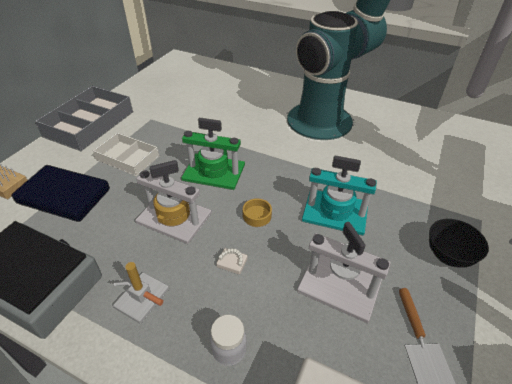

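View pics/top0.png

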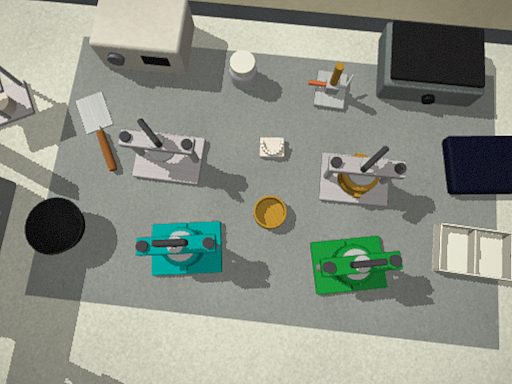

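The flask press is the plain silver one with brass under it: top view about (372,160), scene view about (165,190). The empty press is at top (150,135). The green and turquoise ones are look-alikes. Next I'll measure the knob from the depth images.

```bash
cat > h.py <<'E'
import numpy as np,cv2
from station import camera_model
def cloud(n,d):
    m=camera_model(n);K=m["K"];T=m["cam_to_world"]
    v,u=np.mgrid[:d.shape[0],:d.shape[1]]
    P=np.stack([(u-K[0,2])/K[0,0]*d,(v-K[1,2])/K[1,1]*d,d],-1)
    return P@T[:3,:3].T+T[:3,3]
def proj(n,X):
    m=camera_model(n);T=np.linalg.inv(m["cam_to_world"]);p=T[:3,:3]@np.array(X,float)+T[:3,3]
    q=m["K"]@p;return q[:2]/q[2]
E
python3 - <<'E'
from h import *
for n,box in [("top",(310,130,420,220)),("scene",(120,140,220,240))]:
    d=np.load(n+"0.npy");W=cloud(n,d);x0,y0,x1,y1=box
    S=W[y0:y1,x0:x1].reshape(-1,3);dd=d[y0:y1,x0:x1].ravel()
    for lo,hi in [(150,182),(168,182),(100,126)]:
        Q=S[(dd>0)&(S[:,2]>lo)&(S[:,2]<hi)]
        r=cv2.minAreaRect(Q[:,:2].astype(np.float32))
        bx=cv2.boxPoints(r)
        c=Q.mean(0);_,_,V=np.linalg.svd(Q[:,:2]-Q[:,:2].mean(0),full_matrices=False)
        print(n,lo,len(Q),c.round(1),"dir",np.degrees(np.arctan2(V[0,1],V[0,0])).round(1),r)
    p=cv2.imread(f"pics/{n}0.png")[y0:y1,x0:x1]
    cv2.imwrite(f"pics/{n}crop.png",cv2.resize(p,None,fx=6,fy=6,interpolation=cv2.INTER_CUBIC)[:600])
E
```

```text
top 150 239 [ 562.4 -176.6  173.8] dir 138.6 ((565.4530029296875, -179.22354125976562), (11.976826667785645, 59.299102783203125), 48.69114303588867)
top 168 214 [ 564.5 -178.4  175.6] dir 138.5 ((565.4605102539062, -179.2418212890625), (11.927779197692871, 59.26411056518555), 48.552616119384766)
top 100 1160 [ 562.7 -178.6  119.3] dir -89.8 ((565.8858032226562, -179.69822692871094), (35.58665466308594, 150.00942993164062), 0.08844203501939774)
scene 150 320 [ 570.6 -178.7  165. ] dir -41.3 ((569.2948608398438, -179.25186157226562), (14.609350204467773, 59.1936149597168), 52.5563850402832)
scene 168 139 [ 569.1 -179.4  172.6] dir -40.8 ((568.3907470703125, -180.43824768066406), (12.502019882202148, 59.42569351196289), 50.097129821777344)
scene 100 1137 [ 538.1 -176.5  115.1] dir 6.5 ((481.4118347167969, -181.6436767578125), (209.69578552246094, 150.64181518554688), 0.5989832878112793)
```

View pics/topcrop.png

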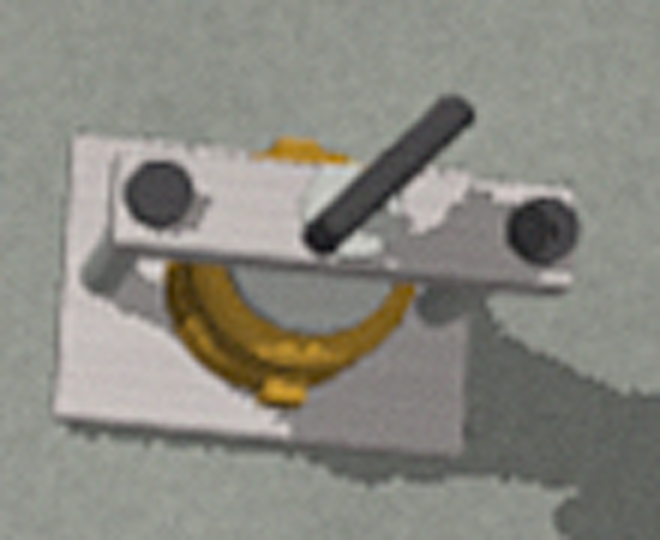

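The knob is at about (566.5, -179.4), its bar at 138.6° in the world frame and the crossbar at 90°. That leaves about 48.5° of slack, so about 78.5° in total, clockwise. I'll move over in equal steps.

Emit:
play_rows --targets '[[[-0.743,-0.8475,-0.15],[0,0,0]],[[-0.743,-0.8475,-0.15],[0,0,0]],[[-0.743,-0.8475,-0.15],[0,0,0]],[[-0.743,-0.8475,-0.15],[0,0,0]],[[-0.743,-0.8475,-0.15],[0,0,0]]]' --fingers -0.1

```text
t: 0.72
position: [293.1, 436.5, 269.1]
tool_rot: [0.477, 3.105, 0.0]
contact_force: [0.6, 0.2, -0.1]
gripper_width: 0.463
```

Emit:
play_rows --targets '[[[-0.743,-0.8475,0],[0,0,0]],[[-0.743,-0.8475,0],[0,0,0]],[[-0.743,-0.8475,0],[0,0,0]],[[-0.743,-0.8475,0],[0,0,0]],[[-0.743,-0.8475,0],[0,0,0]]]'

```text
t: 1.35
position: [384.3, 231.5, 268.4]
tool_rot: [-0.478, -3.105, 0.0]
contact_force: [-0.8, 0.4, -0.2]
gripper_width: 0.451
```

Emit:
play_rows --targets '[[[-0.743,-0.8475,0],[0,0,0]],[[-0.743,-0.8475,0],[0,0,0]],[[-0.743,-0.8475,0],[0,0,0]],[[-0.743,-0.8475,0],[0,0,0]],[[-0.743,-0.8475,0],[0,0,0]]]'

```text
t: 1.98
position: [476.2, 26.3, 268.2]
tool_rot: [-0.476, -3.105, -0.001]
contact_force: [-0.2, 0.5, -0.6]
gripper_width: 0.454
```

Emit:
play_rows --targets '[[[-0.743,-0.8475,0],[0,0,0.536]],[[-0.743,-0.8475,0],[0,0,0.536]],[[-0.743,-0.8475,0],[0,0,0.536]],[[-0.743,-0.8475,0],[0,0,0.536]],[[-0.743,-0.8475,0],[0,0,0.536]],[[-0.743,-0.8475,0],[0,0,0.536]]]'

```text
t: 2.72
position: [566.8, -177.1, 268.1]
tool_rot: [-1.108, -2.938, -0.002]
contact_force: [-0.3, -0.1, -0.0]
gripper_width: 0.448
```

```bash
cat >> h.py <<'E'
from scipy.spatial.transform import Rotation as R
def knob(img=None):
    from station import bot,get_image
    s=bot.get_state();p,d=get_image("wrist");m=camera_model("wrist");K=m["K"]
    Tw=np.eye(4);Tw[:3,:3]=R.from_rotvec(s["tool_rot"]).as_matrix();Tw[:3,3]=s["position"]
    T=Tw@m["tool_from_camera"]
    v,u=np.mgrid[:d.shape[0],:d.shape[1]]
    P=np.stack([(u-K[0,2])/K[0,0]*d,(v-K[1,2])/K[1,1]*d,d],-1)@T[:3,:3].T+T[:3,3]
    if img: cv2.imwrite(img,p)
    return s,p,d,P
E
python3 - <<'E'
from h import *
s,p,d,P=knob("pics/w1.png")
print(s["t"],s["position"],s["tool_rot"],s["joint_positions"],s["gripper_width"])
Rm=R.from_rotvec(s["tool_rot"]).as_matrix();print("y angle",np.degrees(np.arctan2(Rm[1,1],Rm[0,1])))
near=(d>0)&(np.hypot(P[...,0]-566,P[...,1]+179)<45)
for lo,hi in [(170,180),(155,180)]:
    Q=P[near&(P[...,2]>lo)&(P[...,2]<hi)]
    print(lo,len(Q),Q.mean(0),cv2.minAreaRect(Q[:,:2].astype(np.float32)))
near=(d>0)&(np.hypot(P[...,0]-566,P[...,1]+179)<100)
Q=P[near&(P[...,2]>113)&(P[...,2]<122)];print(cv2.minAreaRect(Q[:,:2].astype(np.float32)))
E
```

```text
2.725 [ 566.84896316 -177.14380785  268.11070468] [-1.10781701e+00 -2.93809051e+00 -1.75538564e-03] [-3.45485053e-01  9.53903475e-02  1.74671860e+00  1.18472405e-03
  1.30105353e+00 -1.19545860e+00] 0.44751509056518185
y angle 48.68173040883337
170 964 [ 565.7561857  -179.07300043  173.97344467] ((566.8749389648438, -179.834716796875), (11.727372169494629, 58.967018127441406), 48.184471130371094)
155 1006 [ 564.95313492 -178.36117879  173.52425719] ((566.7838134765625, -179.84616088867188), (11.918084144592285, 59.12691116333008), 48.590824127197266)
((567.1415405273438, -179.73147583007812), (34.290828704833984, 148.58395385742188), 0.5124260783195496)
```

View pics/w1.png

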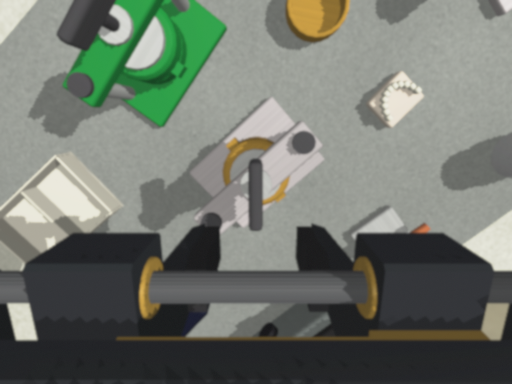

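The wrist view shows the bar at (256,195), upright between the fingers, so the yaw matches. Descending part way, then I'll check the offset.

Emit:
play_rows --targets '[[[0,0,0.2],[0,0,0]],[[0,0,0.35],[0,0,0]],[[0,0,0.35],[0,0,0]],[[0,0,0.35],[0,0,0]]]'

```text
t: 3.28
position: [567.3, -178.6, 200.1]
tool_rot: [1.108, 2.938, 0.0]
contact_force: [-0.2, 0.3, 0.2]
gripper_width: 0.451
```

```bash
python3 - <<'E'
from h import *
s,p,d,P=knob("pics/w2.png")
print(s["t"],s["position"],s["qd"].round(4),s["torque"])
Rm=R.from_rotvec(s["tool_rot"]).as_matrix();print("y angle",np.degrees(np.arctan2(Rm[1,1],Rm[0,1])))
near=(d>0)&(np.hypot(P[...,0]-566,P[...,1]+179)<45)
Q=P[near&(P[...,2]>168)&(P[...,2]<182)]
r=cv2.minAreaRect(Q[:,:2].astype(np.float32));print(len(Q),Q.mean(0),r)
print("in tool:",(np.array([*r[0],160])-s["position"])@Rm)
E
```

```text
3.275 [ 567.25829972 -178.64581678  200.1388089 ] [-0.0079 -0.0072 -0.0243 -0.0014 -0.0044 -0.002 ] [-0.05302785 -0.03588125 -0.07200641]
y angle 48.664836942913354
1747 [ 565.32588167 -178.51074778  173.9611441 ] ((566.8720092773438, -179.77682495117188), (11.840232849121094, 58.85083770751953), 48.11536407470703)
in tool: [-0.39837631 -1.13550406 40.13856383]
```

View pics/w2.png

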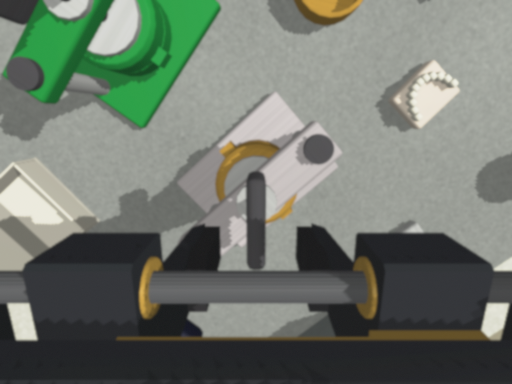

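Emit:
play_rows --targets '[[[-0.002,-0.005,0.14],[0,0,0.01]],[[-0.002,-0.005,0.28],[0,0,0.01]],[[-0.002,-0.005,0.28],[0,0,0.01]],[[-0.002,-0.005,0.28],[0,0,0.01]]]'

```text
t: 3.82
position: [567.5, -180.9, 144.7]
tool_rot: [1.121, 2.932, 0.0]
contact_force: [-0.5, -0.4, -0.2]
gripper_width: 0.446
```

Emit:
play_rows --targets '[[[0,0,0],[0,0,0]],[[0,0,0],[0,0,0]],[[0,0,0],[0,0,0]],[[0,0,0],[0,0,0]],[[0,0,0],[0,0,0]],[[0,0,0],[0,0,0]]]' --fingers -1

```text
t: 4.58
position: [567.1, -180.3, 143.4]
tool_rot: [1.122, 2.933, 0.001]
contact_force: [3.4, 3.5, 4.8]
gripper_width: 0.135
```

```bash
cat > st.py <<'E'
from h import *
from station import bot
s=bot.get_state();Rm=R.from_rotvec(s["tool_rot"]).as_matrix()
print(s["t"],s["position"].round(1),"yang",np.degrees(np.arctan2(Rm[1,1],Rm[0,1])).round(2),"F",s["contact_force"].round(1),"M",s["torque"].round(3),"w",s["gripper_width"]*88,"q6",s["joint_positions"][5])
E
python3 st.py
```

```text
4.575 [ 567.1 -180.3  143.4] yang 48.14 F [3.4 3.5 4.8] M [ 0.45  -0.318  0.033] w 11.859358016121577 q6 -1.190705997025417
```

Gripped: the opening reads 11.9 mm on a 12 mm bar. Turning through the slack, 40° first.

Emit:
play_rows --targets '[[[0,0,0],[0,0,0.08]],[[0,0,0],[0,0,0.2]],[[0,0,0],[0,0,0.32]],[[0,0,0],[0,0,0.44]],[[0,0,0],[0,0,0.56]],[[0,0,0],[0,0,0.68]],[[0,0,0],[0,0,0.8]],[[0,0,0],[0,0,0.889]],[[0,0,0],[0,0,0.889]],[[0,0,0],[0,0,0.889]]]'

```text
t: 5.82
position: [567.4, -180.2, 143.4]
tool_rot: [2.058, 2.372, 0.003]
contact_force: [2.6, 3.5, 2.6]
gripper_width: 0.131
```

```bash
python3 st.py
```

```text
5.825 [ 567.4 -180.2  143.4] yang 8.12 F [2.6 3.5 2.6] M [ 0.503 -0.522  0.026] w 11.557494827078095 q6 -0.4924046286820319
```

Emit:
play_rows --targets '[[[0,0,0],[0,0,0.044]],[[0,0,0],[0,0,0.089]]]'

```text
t: 6.08
position: [567.4, -180.2, 143.4]
tool_rot: [2.14, 2.298, 0.003]
contact_force: [3.3, 3.8, 3.8]
gripper_width: 0.132
```

```bash
python3 st.py
```

```text
6.075 [ 567.4 -180.2  143.4] yang 4.06 F [3.3 3.8 3.8] M [ 0.53  -0.496  0.014] w 11.61237194191669 q6 -0.42152539087839375
```

Emit:
play_rows --targets '[[[0,0,0],[0,0,0.044]]]'

```text
t: 6.2
position: [567.4, -180.2, 143.4]
tool_rot: [2.18, 2.26, 0.003]
contact_force: [3.5, 3.6, 3.3]
gripper_width: 0.13
```

```bash
python3 st.py
```

```text
6.2 [ 567.4 -180.2  143.4] yang 2.08 F [3.5 3.6 3.3] M [ 0.458 -0.493  0.059] w 11.445583117914865 q6 -0.3869577431457462
```

Emit:
play_rows --targets '[[[0,0,0],[0,0,0.044]]]'

```text
t: 6.32
position: [567.4, -180.2, 143.4]
tool_rot: [2.218, 2.222, 0.003]
contact_force: [3.8, 3.6, 2.9]
gripper_width: 0.13
```

```bash
python3 st.py
```

```text
6.325 [ 567.4 -180.2  143.4] yang 0.1 F [3.8 3.6 2.9] M [ 0.456 -0.5    0.127] w 11.469470736901155 q6 -0.35240135164508996
```

Emit:
play_rows --targets '[[[0,0,0],[0,0,0.044]]]'

```text
t: 6.45
position: [567.5, -180.2, 143.4]
tool_rot: [2.256, 2.185, 0.003]
contact_force: [3.3, 4.1, 3.4]
gripper_width: 0.134
```

```bash
python3 st.py
```

```text
6.45 [ 567.5 -180.2  143.4] yang -1.83 F [3.3 4.1 3.4] M [ 0.489 -0.503  0.361] w 11.764889583371092 q6 -0.3184560653822654
```

Emit:
play_rows --targets '[[[0,0,0],[0,0,0.044]]]'

```text
t: 6.58
position: [567.5, -180.2, 143.4]
tool_rot: [2.293, 2.145, 0.003]
contact_force: [3.2, 4.6, 3.2]
gripper_width: 0.134
```

```bash
python3 st.py
```

```text
6.575 [ 567.5 -180.2  143.4] yang -3.8 F [3.2 4.6 3.2] M [ 0.467 -0.53   0.354] w 11.779553726468388 q6 -0.2839650380396815
```

It bites at yaw about 0°: the torque rises from 0.03 to 0.36 N m, in line with the crossbar being parallel there. Now 26.5° more, to reach about -30.3°.

Emit:
play_rows --targets '[[[0,0,0],[0,0,0.08]],[[0,0,0],[0,0,0.16]],[[0,0,0],[0,0,0.24]],[[0,0,0],[0,0,0.32]],[[0,0,0],[0,0,0.4]],[[0,0,0],[0,0,0.48]],[[0,0,0],[0,0,0.54]],[[0,0,0],[0,0,0.59]],[[0,0,0],[0,0,0.59]],[[0,0,0],[0,0,0.59]]]'

```text
t: 7.82
position: [567.7, -180.3, 143.4]
tool_rot: [2.723, 1.563, 0.004]
contact_force: [4.7, 3.7, 3.5]
gripper_width: 0.132
```

```bash
python3 st.py
```

```text
7.825 [ 567.7 -180.3  143.4] yang -30.3 F [4.7 3.7 3.5] M [ 0.515 -0.579  0.286] w 11.608505388387162 q6 0.1783781316127608
```

Opening to 40 mm without moving, then rising to look.

Emit:
play_rows --targets '[[[0,0,0],[0,0,0]],[[0,0,0],[0,0,0]],[[0,0,0],[0,0,0]],[[0,0,0],[0,0,0]]]' --fingers -0.1

```text
t: 8.32
position: [565.9, -180.7, 142.4]
tool_rot: [-2.725, -1.562, 0.001]
contact_force: [-0.0, -0.1, -0.0]
gripper_width: 0.452
```

Emit:
play_rows --targets '[[[0,0,-0.15],[0,0,0]],[[0,0,-0.35],[0,0,0]],[[0,0,-0.6],[0,0,0]],[[0,0,-0.6],[0,0,0]],[[0,0,-0.6],[0,0,0]],[[0,0,-0.6],[0,0,0]]]'

```text
t: 9.07
position: [565.1, -180.2, 260.5]
tool_rot: [-2.723, -1.561, 0.004]
contact_force: [-0.7, 0.2, -0.7]
gripper_width: 0.451
```

```bash
python3 st.py; python3 - <<'E'
from h import *
from station import get_image
s,p,d,P=knob("pics/w3.png")
def rep(P,d,n):
    near=(d>0)&(np.hypot(P[...,0]-566,P[...,1]+179)<45)
    Q=P[near&(P[...,2]>168)&(P[...,2]<182)]
    r=cv2.minAreaRect(Q[:,:2].astype(np.float32));print(n,len(Q),r)
    near=(d>0)&(np.hypot(P[...,0]-566,P[...,1]+179)<100)
    Q=P[near&(P[...,2]>113)&(P[...,2]<122)];print(" xbar",cv2.minAreaRect(Q[:,:2].astype(np.float32)))
rep(P,d,"wrist")
p,d=get_image("scene");cv2.imwrite("pics/s3.png",p);rep(cloud("scene",d),d,"scene")
p,d=get_image("top");cv2.imwrite("pics/t3.png",p)
E
```

```text
9.075 [ 565.1 -180.2  260.5] yang -30.35 F [-0.7  0.2 -0.7] M [-0.051  0.098 -0.044] w 39.68761252310527 q6 0.17901488419326148
wrist 1035 ((567.8654174804688, -179.25555419921875), (58.62493896484375, 12.0039644241333), 60.91299819946289)
 xbar ((567.3711547851562, -179.40560913085938), (34.233001708984375, 148.96572875976562), 0.5111817121505737)
scene 112 ((568.2693481445312, -181.3314666748047), (58.8087043762207, 11.128256797790527), 62.12827682495117)
 xbar ((567.8514404296875, -179.95401000976562), (36.18846130371094, 150.8821258544922), 0.5205550789833069)
```

View pics/w3.png

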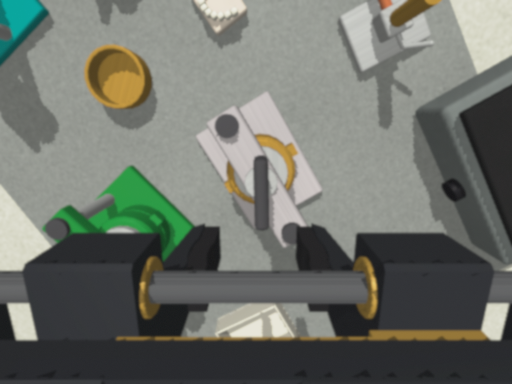

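View pics/t3.png

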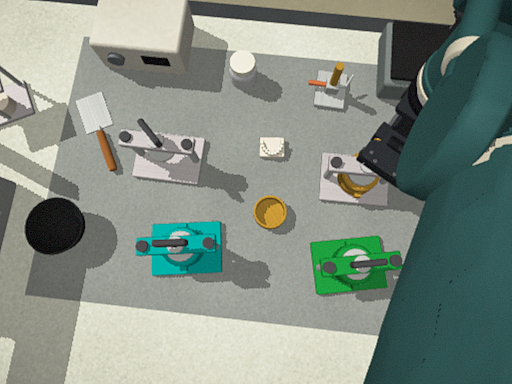

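The bar is at 60.9° and the crossbar at 90.5°, so it is 29.6° past the bite by wrist camera. Everything else stands where it was and the arm is clear. Handing in.

```bash
python3 -c "
from station import bot
print(bot.close_job())"
```

```text
the job is handed in; nothing more can be done
None
```

I tightened the flask press about 30° past the point where it bites, let go and handed the job in at about 9.3 s. I never moved to the empty press or the green and turquoise look-alikes.

- **Turning:** I pinched the bar once and turned it clockwise through about 48° of slack. It bit almost exactly parallel to the crossbar, where the torque rose from about 0.03 to 0.36 N m. I then turned it about 30° more in the same grip, opened the fingers and lifted straight up.
- **Final angle:** After release, the wrist camera put the bar 29.6° past the crossbar. The scene camera gave about 28.4°, but from few points, so I trust the wrist reading more.
- **Forces and surroundings:** Every force reading stayed under about 8 N and went back to zero after release. In the last top view the empty press and the look-alikes looked unchanged. I judged that by eye and did not measure the empty press's knob. In that view the arm hid the tightened knob.

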